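Open the two-leaf instrument cabinet and set the dial inside

TASK

The controller's dial has to be set to its red index mark, and the controller is shut in the low two-door cabinet. Swing the active leaf (the one with the angle strip) wide open, push the red flush-bolt tab on the other leaf all the way down and swing that leaf wide open too, then pull the tray right out by its yellow tab and turn the dial until its white line points at the red mark. Never force the passive leaf while its bolt is still shot, do not disturb the bottle, the jar of buds, the pen or the notes on the cabinet, and leave both leaves wide open and the tray out.

Things in the scene. Friction and masses are not known exactly. Their poses are not given: they have to be found in the camera images.
- cabinet: Fixed grey cabinet 165 deep (x), 300 wide (y), 127 high. Origin: underside centre; +x to its back, +y left from the robot. Offsets below: this frame, mm, all shut. Leaves: plane x -85, 12 thick, z 18 to 110, open to -x. The roof begins at x -12; ahead of it the top is open but for a steel keeper bracket, y 20 to 50, z 113 to 127, reaching to x -102 over the passive leaf.
- active_leaf (a joint): Angle of the active (right, 155 mm wide) leaf, rad: 0 shut, grows as it swings out, stop at 1.8; about 0.06 N m friction, stays where left. Hinge axis upright at x -85, y -140. An aluminium angle strip on its free edge (62 mm proud of the door plane, top z 128, y 7 to 57) hides the bolt's tab from front and above while shut. Open, it reaches 200 mm out from its hinge.
- passive_leaf (a joint): Angle of the passive (left, 115 mm wide) leaf, rad: 0 shut, grows as it swings out, stop at 1.8; about 0.06 N m friction, stays where left. Hinge axis upright at x -85, y +140 of the cabinet. Held shut by the flush bolt.
- active_pull (a point): Top centre of the active leaf's pull: an upright dark round post, 14 mm thick, z 45 to 145, on a foot bracket (bracket top z 55). Post axis 48 mm in front of the door plane (35 mm free between post and leaf face), 95 mm from the hinge axis along the leaf. Can be hooked or pinched from above.
- passive_pull (a point): Top centre of the passive leaf's pull, the same post: z 45 to 145 mm, axis 48 mm in front of the door plane, 60 mm from its hinge axis along the leaf.
- flush_bolt (a joint): Travel of the flush bolt on the passive leaf, m: 0 = fully shot up into the keeper, 0.020 = fully drawn down (stop); about 3 N moves it, it stays where left. The leaf is free from about 0.014.
- bolt_tab (a point): Top centre of the bolt's red tab, a block on the passive leaf's face near the meeting edge: x -136 to -108, y 21 to 49 (28 by 28 mm), 30 mm high, top at z 118 when shot, 98 when drawn; this point at x -122, y 35. Push it down from above; keep clear of the keeper bracket just behind it.
- tray (a joint): How far the instrument tray is pulled out toward -x of the cabinet, m: 0 in, 0.110 fully out (stop); friction about 2 N. It can come out only with both leaves open.
- tray_tab (a point): Top centre of the yellow upstanding tab on the tray's front, 85 mm wide (y -95 to -10), 6 mm thick, top z 130; at x -64 with the tray in. Behind it (+x) the top is open for 49 mm up to the roof's edge; the controller there begins 49 mm behind the tab and is top at z 73. Hook it from behind, from above.
- dial (a joint): Angle of the dial on the tray's controller, rad, grows clockwise seen from above. At 0 the white pointer line points to +x of the cabinet (away from the robot); the red index mark is at 1.0. Friction 0.05 N m, stays where left.
- dial_grip (a point): On the dial's axis: bar grip 54 mm long, 13 mm wide, z 85 to 110 (this point z 101), on a disc 56 mm across. The white line on the bar's top marks the pointing end, also this point's +x axis. Tray in: under the roof at x 26, y -45; tray fully out: x -84, clear of the roof.
- index_mark (a point): Red mark on the controller's top beside the dial, 33 mm from the dial's axis.
- sticky_notes: Yellow pad of notes, 51x51x12 mm, loose on the cabinet's roof at the back left. Leave alone. Origin: centre of underside.
- wash_bottle: White wash bottle with red cap, 182 mm high. Leave alone. Origin: centre of underside.
- bud_jar: Clear jar of cotton buds, 77 mm across, 80 mm high. Leave alone. Origin: centre of underside.
- red_pen: Red pen, 145 mm long, 9 mm high, lying before the cabinet, low enough for leaves and tray to pass over. Leave alone. Origin: centre of underside.

How it is judged:
On the way, in this order (a step that is already met when the one before it is completed fails the run):
1. the active leaf is open at least 1.2 rad (69 degrees) (value of joint active_leaf above 1.2 rad), for 0.2 s.
2. the flush bolt is drawn down by at least 16 of its 20 mm (value of joint flush_bolt above 0.016 m), for 0.2 s.
3. the passive leaf is open at least 1.2 rad (value of joint passive_leaf above 1.2 rad), for 0.2 s.
4. the tray is pulled out at least 100 of its 110 mm (value of joint tray above 0.1 m), for 0.2 s.
5. the dial stands within 0.12 rad of the red index (joint 1.0) (value of joint dial between 0.88 and 1.12 rad), for 0.2 s.
At the end, for the whole second after the job is handed in: Both leaves stand open at least 1.2 rad, the bolt is still drawn (over 14 mm), the tray is out at least 95 mm, the dial is at rest within 0.12 rad of the red index (all of step 5 and value of joint each of active_leaf, passive_leaf above 1.2 rad and value of joint flush_bolt above 0.014 m and value of joint tray above 0.095 m and velocity of joint dial between -0.05 and 0.05 rad/s); the robot touches nothing.
It fails at once if the passive leaf is forced (over 0.06 rad) while its bolt is drawn less than 8 mm (value of joint passive_leaf above 0.06 rad and value of joint flush_bolt below 0.008 m).
It fails at once if the notes, bottle, jar or pen is moved more than 30 mm (distance of any of sticky_notes, wash_bottle, bud_jar, red_pen from where it was at the start of the episode above 0.03 m).
It also fails if it takes over 67 s, if anything falls off the work surface, if the arm or the gripper's body presses on something with over 40 N, if the wrist force passes 120 N, or if a joint passes its speed limit or range.

ROBOT

A 6-joint arm with a two-finger parallel gripper is mounted at the origin on the work surface; the furniture and walls round the work are solid. World frame = base frame: x ahead of the robot, y to its left, z up, the work surface at z = 0. Lengths are in m, angles in rad, forces in N, time in s.
With the tool pointing down it reaches from about 0.2 to 0.875 m from the base axis. Payload 3.4 kg.
Tool frame: the origin (TCP) lies on the centre line of the jaws, within the pads' length; the fingertips stand 22 mm ahead of it and the grasp point (between the pads) lies 3 mm ahead of it (manip.tcp_to_tips is the distance from the TCP to the fingertips, in m); z points along the fingers, y is the line along which they close (so a half turn about z gives the same grasp; the last joint's range is limited). The gripper opens to 94 mm and grips with 3 to 60 N. Pads are 16 mm wide; open, the fingers measure 119 mm over their backs; the gripper's body (75 mm by 177 mm) begins 78 mm behind the grasp point.
Start: joints at [1.227, 0.276, 1.505, -0, 1.361, -0.121], TCP at [0.127, 0.561, 0.227] pointing down, gripper open.
Joint ranges: [-2.89, 2.89], [-0.75, 2.08], [0.22, 2.7], [-1.18, 4.32], [0.11, 2.71], [-2.7, 2.7]. Speed limits (rad/s): [2.57, 2.57, 3.14, 3.14, 3.14, 3.14].

INTERFACE

Orientations are given as a 3x3 rotation matrix whose columns are the frame's x, y, z axes.
In Python, from plant import manip, telemetry, cams, hand_in, finder gives the robot as it stands. Calls block until the motion is done:
- manip.move_pose(position, orientation): joint-space move of the TCP to a pose.
- manip.move_linear(position, ori=None, speed=0.15): straight line of the TCP; ori=None keeps the orientation; speed is the mean speed in m/s.
- manip.set_joints(angles): joint-space move.
- manip.release() and manip.grab(strength=None): open the fingers fully, or close them until they stop; strength is the grip in N (None keeps the last).
- manip.wait(seconds).
- manip.ik(position, orientation): joint angles nearest the present ones, or None.
- telemetry.get_state(): the state.
- cams.grab_frame(name): name is "scene" or "top" or "wrist"; returns (picture, depth): 384x512x3 uint8, red, green, blue; 384x512 float32, m along the optical axis (not along the pixel's ray), 0 where there is no reading.
- cams.camera_model(name): a dict with "fov_y" (degrees; the focal length in pixels is half the picture's height over the tangent of half this angle, whatever the lens; pixels are square), "cx", "cy" (the principal point, pixels), "origin" and "orientation" of the camera in the world. Camera axes: x right, y up, looking along -z (the intrinsics and any distortion apply to the point x, -y, -z); pixel columns grow to the right and rows downward; lengths in m; the calibration is good to about 2 mm. The wrist camera is an equidistant fisheye: a pixel r from the principal point sees the ray r / f radians off the axis. A picture is of the moment at which its call begins: read the wrist's pose just before it. camera_model takes no time and is no camera call; for the wrist camera it gives the pose at the moment of the call.
A pose or a line that the arm cannot do raises manip.PlanningError and nothing moves.
- hand_in(): hands the job in; it is judged then, once.
Trained networks look in the newest picture that a camera, given by its name, has taken for a name from the list of things; names that differ only in an ending like _2 or _b are one class to them, and where a whole thing is asked for, a point or a joint stands for the part that bears it (a point fixed in the world has none). Each returns a list of dicts, best first, with "score" (0 to 1); they miss things now and then, are a little off and sometimes report something else, mostly with a low value. They report only what shows in the picture. A call takes as long as a camera call.
- finder.trace(camera, name): "region" (384x512 bool, what is visible of it) and "box" ([centre column, centre row, width, height] in pixels, round what is visible of it).
- finder.pinpoint(camera, name): "xy" ([column, row] in pixels: a listed point, or the origin of a listed thing).
The state is a dict: "time_s": time; "joints": joint angles; "qvel": joint speeds; "joint_efforts": joint torques, N m; "ee_pos": TCP position; "tool_rot": TCP orientation; "wrist_force": force on the tool from outside, world axes, zero at the start; "moment": the same for the moment, N m; "width": finger opening in m; "gripper_force": force on a finger pad.
Only numpy, scipy, OpenCV 4.12 (cv2) and the standard library are available. Lean on these libraries where they do the work, as an engineer would, in place of code of your own. Each camera call takes 0.05 s, during which the arm holds its last target. There are 200 camera calls.

## Working session

There is one attempt and no reset: what is moved stays moved. The work goes in short steps, each a Python script; the robot and the scene stay as the last script left them, time stands still between calls to the robot, and variables do not carry over. Pictures are saved under pics/ and viewed, at most 10 in all, crops included, and the job is handed in when it is done.

```bash
mkdir -p pics
cat > h.py <<'E'
import numpy as np, cv2
from plant import manip, telemetry, cams, hand_in, finder
def ray(cam,xy,m=None):
    m=m or cams.camera_model(cam); f=192/np.tan(np.radians(m['fov_y']/2))
    d=np.array([(xy[0]-m['cx'])/f,(xy[1]-m['cy'])/f])
    if cam=='wrist':
        r=np.hypot(*d); s=np.sin(r)/r if r>1e-9 else 1; v=np.array([d[0]*s,-d[1]*s,-np.cos(r)])
    else: v=np.array([d[0],-d[1],-1.])
    return np.array(m['origin']),np.array(m['orientation'])@v
def at_z(cam,xy,z,m=None):
    o,v=ray(cam,xy,m); return o+v*(z-o[2])/v[2]
def at_d(cam,xy,depth,m=None):
    o,v=ray(cam,xy,m)
    m=m or cams.camera_model(cam); fwd=-np.array(m['orientation'])[:,2]
    return o+v*depth/(v@fwd)
E
python3 - <<'E'
from h import *
np.set_printoptions(precision=3,suppress=True)
ims=[]
for c in ['scene','top']:
    im,d=cams.grab_frame(c); cv2.imwrite(f'pics/{c}0.png',im[:,:,::-1])
    m=cams.camera_model(c); print(c,m)
    for n in ['cabinet','active_pull','passive_pull','bolt_tab','tray_tab','sticky_notes','wash_bottle','bud_jar','red_pen']:
        r=finder.pinpoint(c,n)
        for q in r[:2]:
            x,y=q['xy']; dd=d[int(np.clip(y,0,383)),int(np.clip(x,0,511))]
            print(c,n,round(q['score'],2),np.round(q['xy']),at_d(c,q['xy'],dd), at_z(c,q['xy'],.145) if 'pull' in n else at_z(c,q['xy'],0))
print(telemetry.get_state()['time_s'])
E
```

```text
scene {'fov_y': 44.07991518724885, 'cx': 247.6091127169528, 'cy': 190.4497131359659, 'origin': array([ 0.013, -0.548,  1.039]), 'orientation': array([[ 0.72 ,  0.525, -0.453],
       [-0.694,  0.557, -0.457],
       [ 0.013,  0.643,  0.765]])}
scene cabinet 0.55 [305. 236.] [ 0.568 -0.186  0.104] [ 0.629 -0.146  0.   ]
scene active_pull 0.79 [289. 245.] [ 0.547 -0.158  0.056] [ 0.498 -0.194  0.145]
scene passive_pull 0.9 [251. 213.] [ 0.538 -0.034  0.077] [ 0.501 -0.071  0.145]
scene passive_pull 0.5 [291. 244.] [ 0.545 -0.165  0.069] [ 0.503 -0.196  0.145]
scene tray_tab 0.75 [310. 231.] [ 0.571 -0.195  0.131] [ 0.651 -0.145  0.   ]
scene sticky_notes 0.56 [288. 178.] [ 0.648 -0.054  0.14 ] [0.747 0.023 0.   ]
scene bud_jar 0.83 [172. 152.] [0.548 0.314 0.034] [0.566 0.343 0.   ]
scene red_pen 0.63 [242. 272.] [ 0.431 -0.112  0.003] [ 0.432 -0.111  0.   ]
top {'fov_y': 56.97995900163664, 'cx': 242.39093936146327, 'cy': 191.19892558540033, 'origin': array([0.429, 0.009, 1.123]), 'orientation': array([[ 0.019,  0.993, -0.118],
       [-1.   ,  0.02 ,  0.007],
       [ 0.009,  0.118,  0.993]])}
top cabinet 0.75 [292. 170.] [ 0.621 -0.145  0.072] [ 0.634 -0.156  0.   ]
top passive_pull 0.6 [268. 209.] [ 0.497 -0.071  0.144] [ 0.497 -0.071  0.145]
top tray_tab 0.87 [314. 185.] [ 0.569 -0.2    0.13 ] [ 0.587 -0.227  0.   ]
top sticky_notes 0.59 [260. 149.] [ 0.668 -0.045  0.138] [ 0.702 -0.053  0.   ]
top wash_bottle 0.7 [174. 161.] [0.643 0.212 0.068] [0.657 0.225 0.   ]
top bud_jar 0.85 [133. 188.] [0.555 0.324 0.085] [0.566 0.349 0.   ]
top red_pen 0.48 [279. 230.] [ 0.442 -0.115  0.003] [ 0.442 -0.116  0.   ]
1.0
```

```bash
python3 -c "
import cv2,numpy as np
a=cv2.imread('pics/scene0.png');b=cv2.imread('pics/top0.png')
cv2.imwrite('pics/both0.png',cv2.resize(np.vstack([a,b]),(800,1200))[:600]);cv2.imwrite('pics/top1.png',cv2.resize(b,(800,600)))"
```

```text
(no output)
```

View pics/both0.png

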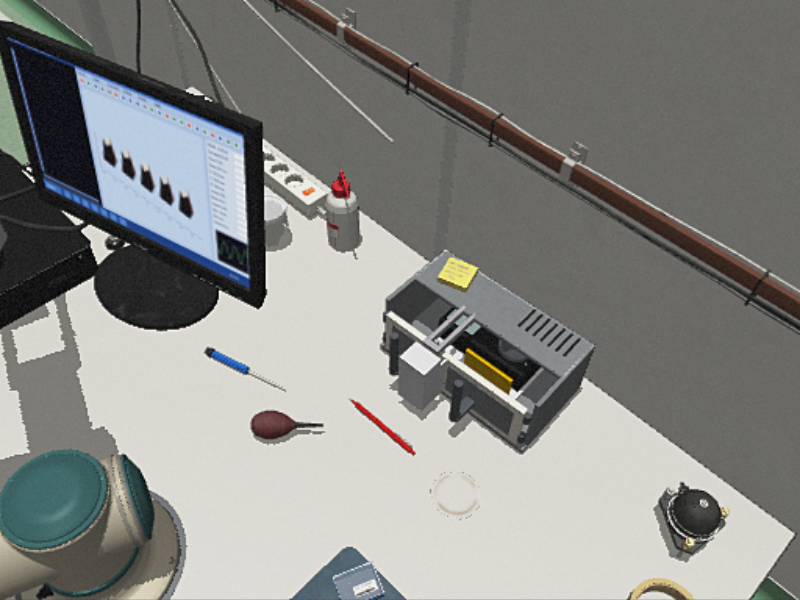

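View pics/top1.png

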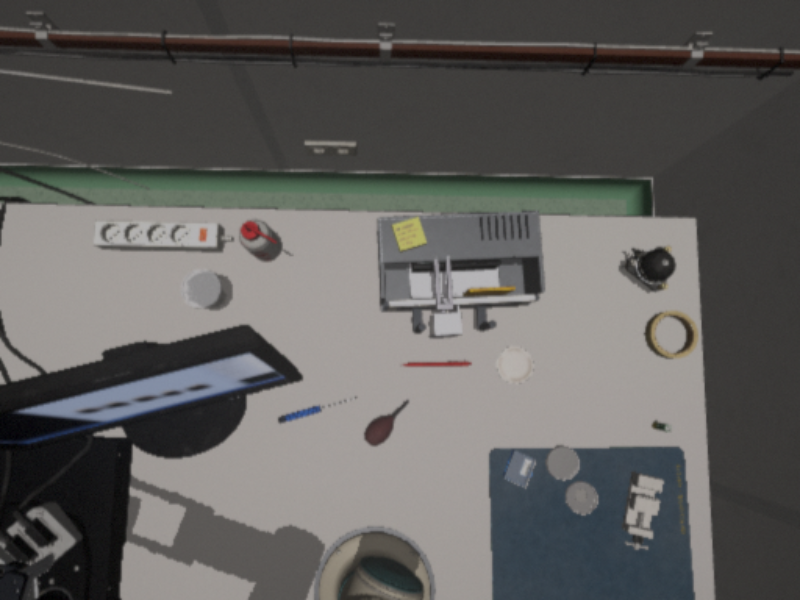

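```bash
cat >> h.py <<'E'
def cloud(cam,d,m):
    f=192/np.tan(np.radians(m['fov_y']/2)); v,u=np.mgrid[0:384,0:512]
    P=np.stack([(u-m['cx'])/f*d,-(v-m['cy'])/f*d,-d],-1)
    return P@np.array(m['orientation']).T+np.array(m['origin'])
E
python3 - <<'E'
from h import *
np.set_printoptions(precision=3,suppress=True)
im,d=cams.grab_frame('top'); m=cams.camera_model('top'); P=cloud('top',d,m)
t=finder.trace('top','cabinet')[0]; print(t['box'],t['score'])
ok=(d>0)
Q=P[ok]
def inb(Q,a,b,c,e,z0,z1): return Q[(Q[:,0]>a)&(Q[:,0]<b)&(Q[:,1]>c)&(Q[:,1]<e)&(Q[:,2]>z0)&(Q[:,2]<z1)]
R=inb(Q,.45,.8,-.4,.06,.118,.135)
# back edge, sides
def edge(R,ax,sgn,lo,hi):
    o=1-ax; bins=np.arange(lo,hi,.006); e=[]
    for b in bins:
        s=R[(R[:,o]>=b)&(R[:,o]<b+.006)]
        if len(s): e.append((b+.003, sgn*max(sgn*s[:,ax])))
    e=np.array(e); 
    for _ in range(4):
        p=np.polyfit(e[:,0],e[:,1],1); r=abs(np.polyval(p,e[:,0])-e[:,1]); e=e[r<=max(2*np.median(r),.0015)]
    return p,len(e),np.polyval(p,e[:,0].mean()),e[:,0].mean()
print('back',edge(R,0,1,-.28,-.02)); print('right',edge(R,1,-1,.57,.7)); print('left',edge(R,1,1,.57,.7))
s=inb(Q,.45,.6,-.4,.06,.135,.16); print('pull tops',len(s))
for a,b in((-.11,0),(-.3,-.12)):
    k=s[(s[:,1]>a)&(s[:,1]<b)]; print(k.mean(0) if len(k) else None,len(k))
k=inb(Q,-.1,.5,.05,.9,.02,1.); print('monitor',k.min(0),k.max(0))
for z in np.arange(.02,.6,.06):
    q=inb(Q,-.1,.5,.05,.9,z,z+.06)
    if len(q): print(round(z,2),len(q),q.min(0),q.max(0), 'min r',np.hypot(q[:,0],q[:,1]).min())
im2,_=cams.grab_frame('wrist'); cv2.imwrite('pics/w0.png',im2[:,:,::-1])
E
```

```text
[295.0, 175.4, 109.7, 82.9] 0.72
back (array([-0.067,  0.699]), 36, np.float64(0.7086045452704475), np.float64(-0.14716666666666656))
right (array([ 0.058, -0.332]), 18, np.float64(-0.29533049988657734), np.float64(0.6326666666666667))
left (array([ 0.061, -0.036]), 22, np.float64(0.003159421710922726), np.float64(0.636))
pull tops 43
[ 0.497 -0.075  0.145] 22
[ 0.51  -0.196  0.144] 21
monitor [-0.016  0.05   0.02 ] [0.477 0.687 0.433]
0.02 1018 [-0.016  0.05   0.02 ] [0.302 0.653 0.08 ] min r 0.06349148150289803
0.08 6484 [0.008 0.05  0.08 ] [0.422 0.687 0.14 ] min r 0.06338296042640625
0.14 1815 [0.03  0.051 0.14 ] [0.46  0.641 0.2  ] min r 0.06450649848107756
0.2 1206 [0.106 0.142 0.2  ] [0.461 0.606 0.26 ] min r 0.4368921094872106
0.26 1126 [0.097 0.145 0.26 ] [0.456 0.57  0.32 ] min r 0.4464377510536325
0.32 1548 [0.107 0.147 0.32 ] [0.467 0.535 0.38 ] min r 0.4564160423149466
0.38 3270 [0.355 0.15  0.38 ] [0.477 0.492 0.433] min r 0.4663818717268157
```

View pics/w0.png

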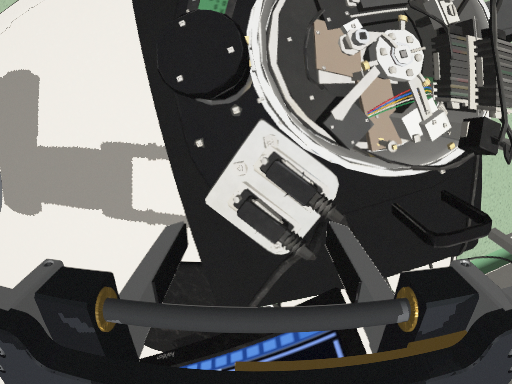

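```bash
cat >> h.py <<'E'
np.set_printoptions(precision=4,suppress=True)
C=np.array([.630,-.146]); TH=.063
try:
    import json; j=json.load(open('cab.json')); C=np.array(j['C']); TH=j['TH']
except FileNotFoundError: pass
TIP=manip.tcp_to_tips
def W(x,y,tipz):   # cabinet mm -> world TCP position with the fingertips at tipz (mm)
    c,s=np.cos(TH),np.sin(TH); x,y=x/1e3,y/1e3
    return np.array([C[0]+c*x-s*y,C[1]+s*x+c*y,tipz/1e3+TIP])
def L(p):          # world -> cabinet mm
    c,s=np.cos(TH),np.sin(TH); d=np.array(p[:2])-C
    return np.array([c*d[0]+s*d[1],-s*d[0]+c*d[1],p[2]])*1e3
def O(psi):        # tool down, tool x axis at psi in the cabinet frame
    c,s=np.cos(psi+TH),np.sin(psi+TH); return np.array([[c,s,0],[s,-c,0],[0,0,-1.]])
def st(tag=''):
    s=telemetry.get_state(); print(tag,'t',round(s['time_s'],2),'L',np.round(L(s['ee_pos']-np.array([0,0,TIP])),1),'F',np.round(s['wrist_force'],1),'w',round(s['width'],4),'gf',np.round(s['gripper_force'],1)); return s
A=lambda a:(-85-48*np.cos(a)-95*np.sin(a), -140-48*np.sin(a)+95*np.cos(a))
B=lambda a:(-85-48*np.cos(a)-60*np.sin(a), 140+48*np.sin(a)-60*np.cos(a))
E
python3 - <<'E'
from h import *
q=np.array(telemetry.get_state()['joints']); az=1.348
p=np.array([.3*np.cos(az),.3*np.sin(az),.40])
R=np.array(telemetry.get_state()['tool_rot'])
q1=manip.ik(p,R); print(q1)
q2=np.array(q1); q2[0]=-.3
manip.set_joints(q1); manip.set_joints(q2)
for psi in (np.pi/4,-3*np.pi/4):
    for a in (0,1.55):
        r=manip.ik(W(*A(a),116),O(psi+a)); print(psi,a,r)
    for a in (0,1.55):
        r=manip.ik(W(*B(a),116),O(psi-np.pi/2-a)); print('B',psi,a,r)
st()
E
```

```text
[ 1.1145 -0.2133  1.6037  0.      1.751  -0.2335]
0.7853981633974483 0 [-0.5085  0.2878  1.7237 -0.      1.1301  0.2139]
0.7853981633974483 1.55 [-0.7607  0.3385  1.6456 -0.      1.1575 -1.5883]
B 0.7853981633974483 0 [-0.2901  0.2309  1.8067 -0.      1.104   2.0031]
B 0.7853981633974483 1.55 [-0.0812  0.1964  1.8545 -0.      1.0907 -2.5212]
-2.356194490192345 0 None
-2.356194490192345 1.55 [-0.7607  0.3385  1.6456 -0.      1.1575  1.5533]
B -2.356194490192345 0 [-0.2901  0.2309  1.8067 -0.      1.104  -1.1385]
B -2.356194490192345 1.55 [-0.0812  0.1964  1.8545 -0.      1.0907  0.6204]
 t 3.91 L [-321.8  147.1  377.8] F [-0.4  0.9  0. ] w 0.0942 gf 0.0
```

Run:
```python
from h import *
manip.move_pose(W(*A(0),240),O(np.pi/4))
st()
m=cams.camera_model('wrist'); im,d=cams.grab_frame('wrist'); cv2.imwrite('pics/w1.png',im[:,:,::-1])
for n,z,l in (('active_pull',.145,(-133,-45)),('passive_pull',.145,(-133,80)),('tray_tab',.130,(-64,-52))):
    for q in finder.pinpoint('wrist',n)[:2]: print(n,round(q['score'],2),np.round(q['xy']),L(at_z('wrist',q['xy'],z,m))[:2]-l)
im,d=cams.grab_frame('top')
for n,z,l in (('active_pull',.145,(-133,-45)),('passive_pull',.145,(-133,80)),('tray_tab',.130,(-64,-52))):
    for q in finder.pinpoint('top',n)[:2]: print(n,round(q['score'],2),np.round(q['xy']),L(at_z('top',q['xy'],z))[:2]-l)
```

```text
t 5.07 L [-133.1  -44.1  241. ] F [-0.5  0.1  0.2] w 0.0942 gf 0.0
active_pull 0.85 [260. 189.] [5.3585 1.9637]
passive_pull 0.93 [169.  97.] [8.6933 0.5766]
tray_tab 0.7 [313. 145.] [3.0059 1.2813]
active_pull 0.75 [315. 206.] [ 8.6385 -0.6244]
active_pull 0.53 [137. 192.] [ 69.8521 491.9731]
passive_pull 0.55 [269. 209.] [4.2025 2.5898]
tray_tab 0.59 [314. 185.] [-1.3112  1.9858]
```

View pics/w1.png

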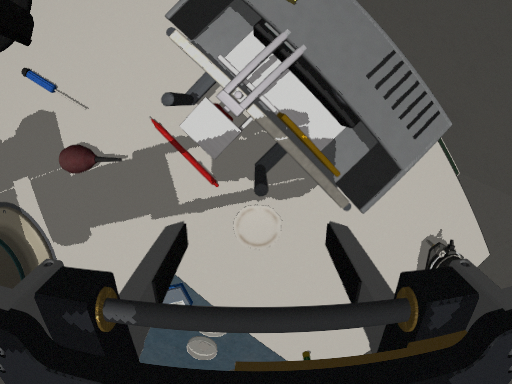

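```bash
echo '{"C":[0.6345,-0.1445],"TH":0.063}'>cab.json
python3 - <<'E'
from h import *
manip.move_linear(W(*A(0),117),O(np.pi/4),speed=.15); st('down')
manip.grab(12); st('grab')
for a in np.linspace(0,1.55,9)[1:]:
    manip.move_linear(W(*A(a),117),O(np.pi/4+a),speed=.1); st(round(a,2))
E
```

```text
down t 6.43 L [-132.4  -45.4  117.7] F [ 0.8 -0.9 -0.2] w 0.0941 gf 0.0
grab t 7.63 L [-132.3  -46.   117.1] F [ 1.9 -4.1 -2.6] w 0.013 gf 12.0
0.19 t 7.99 L [-149.8  -57.1  117.1] F [ 3.2 -3.7 -4.2] w 0.0134 gf 12.0
0.39 t 8.35 L [-164.4  -70.9  117.1] F [ 4.3 -2.8 -5.2] w 0.0138 gf 12.0
0.58 t 8.71 L [-176.1  -87.3  117. ] F [ 4.6 -2.7 -4.6] w 0.0135 gf 12.0
0.78 t 9.07 L [-184.6 -105.4  117. ] F [ 5.4 -1.2 -4.3] w 0.0135 gf 12.0
0.97 t 9.43 L [-189.5 -124.8  117. ] F [ 6.1 -1.  -3.2] w 0.0134 gf 12.0
1.16 t 9.78 L [-190.7 -144.9  117. ] F [ 5.   0.2 -3.2] w 0.0136 gf 12.0
1.36 t 10.14 L [-188.  -165.3  117. ] F [ 4.3  1.9 -0.9] w 0.0139 gf 12.0
1.55 t 10.5 L [-181.4 -184.7  117. ] F [ 3.1  1.5 -0.9] w 0.0135 gf 12.0
```

Run:
```python
from h import *
manip.release(); p=np.array(telemetry.get_state()['ee_pos']); manip.move_linear(p+[0,0,.07]); manip.grab(10)
for psi in (0,np.pi):
    print(psi,manip.ik(W(-126,35,125),O(psi)))
q=manip.ik(W(-126,35,200),O(0)); ps=0 if q is not None else np.pi
manip.move_pose(W(-145,35,200),O(ps)); st()
m=cams.camera_model('wrist'); im,d=cams.grab_frame('wrist'); cv2.imwrite('pics/w2.png',im[:,:,::-1])
for n,z,l in (('bolt_tab',.118,(-122,35)),('passive_pull',.145,(-133,80))):
    for q in finder.pinpoint('wrist',n)[:2]: print(n,round(q['score'],2),np.round(q['xy']),L(at_z('wrist',q['xy'],z,m))[:2]-l)
```

```text
0 [-0.3618  0.2538  1.7485 -0.      1.1393  1.146 ]
3.141592653589793 [-0.3618  0.2538  1.7485 -0.      1.1393 -1.9956]
 t 16.12 L [-145.    34.8  200. ] F [ 1.  -1.  -0.2] w 0.0007 gf 0.0
bolt_tab 0.95 [258. 169.] [ 3.5383 -0.4286]
passive_pull 0.58 [208. 190.] [ 2.9618 -4.2865]
```

View pics/w2.png

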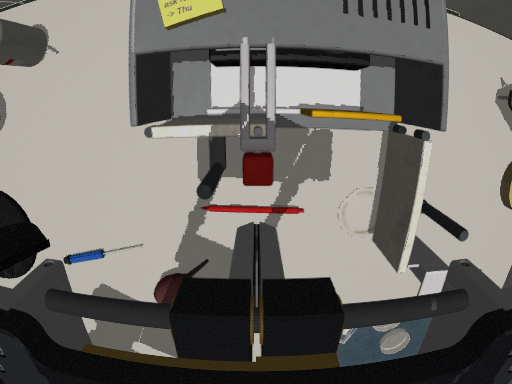

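Run:
```python
from h import *
manip.move_linear(W(-124,35,122),speed=.15); st()
for z in (112,106,100,98,97,96,95):
    manip.move_linear(W(-124,35,z),speed=.04); s=st(z)
    if z<100 and s['wrist_force'][2]>15: break
manip.move_linear(W(-126,35,200),speed=.15); st()
```

```text
t 16.97 L [-123.7   34.8  122.4] F [ 0.5  0.5 -0.4] w 0.0003 gf 0.0
112 t 17.37 L [-124.1   35.   112.1] F [-0.4 -0.3  0.9] w 0.0007 gf 0.1
106 t 17.67 L [-124.4   35.2  105.5] F [ 0.  -0.9  0.4] w 0.0008 gf 0.0
100 t 17.97 L [-124.3   35.2   99.5] F [ 0.3 -0.1 -0.1] w 0.0005 gf 0.0
98 t 18.22 L [-123.8   34.9   98.2] F [-0.5  0.4  2.5] w 0.0006 gf 1.4
97 t 18.47 L [-123.4   34.7   98.1] F [-1.2  0.3  7.8] w 0.0008 gf 3.9
96 t 18.72 L [-123.4   34.7   98. ] F [-1.6  0.5 12.1] w 0.0007 gf 6.6
95 t 18.97 L [-123.4   34.7   97.9] F [-3.   0.6 18.2] w 0.0005 gf 9.3
 t 19.82 L [-126.7   35.3  198.8] F [ 0.7  0.4 -0.7] w 0.0003 gf 0.0
```

Run:
```python
from h import *
m=cams.camera_model('wrist'); im,d=cams.grab_frame('wrist')
q=finder.pinpoint('wrist','bolt_tab')[0]; xy=np.round(q['xy']).astype(int)
p=L(at_d('wrist',q['xy'],d[xy[1],xy[0]],m)); print(q['score'],p)
if p[2]>106: raise SystemExit
manip.release()
manip.move_pose(W(*B(0),180),O(3*np.pi/4)); 
manip.move_linear(W(*B(0),117),speed=.15); st('down')
manip.grab(12); st('grab')
for a in np.linspace(0,1.55,9)[1:]:
    manip.move_linear(W(*B(a),117),O(3*np.pi/4-a),speed=.08); s=st(round(a,2))
    if np.linalg.norm(s['wrist_force'])>25: break
```

```text
0.82 [-120.2044   33.1985   97.2866]
down t 23.9 L [-132.6   79.8  117.3] F [-0.4  0.3  0.3] w 0.0937 gf 0.0
grab t 25.1 L [-133.2   79.8  117. ] F [-0.5 -1.1  0.6] w 0.0139 gf 12.0
0.19 t 25.44 L [-143.8   90.4  117. ] F [ 0.4 -0.2 -0.8] w 0.0133 gf 12.0
0.39 t 25.78 L [-151.9  102.5  117. ] F [ 0.1  0.8 -1.4] w 0.0134 gf 12.0
0.58 t 26.12 L [-157.5  116.   117. ] F [ 1.2  1.1 -1.5] w 0.0134 gf 12.0
0.78 t 26.47 L [-160.5  130.4  117. ] F [ 2.3  0.4 -2.8] w 0.0138 gf 12.0
0.97 t 26.81 L [-160.7  145.1  117. ] F [ 3.1  1.  -4. ] w 0.0135 gf 12.0
1.16 t 27.15 L [-158.2  159.6  117. ] F [ 5.7 -0.6 -6.2] w 0.0136 gf 12.0
1.36 t 27.49 L [-152.9  173.1  117. ] F [ 4.7 -0.6 -5.7] w 0.0134 gf 12.0
1.55 t 27.83 L [-145.3  185.3  117. ] F [ 5.1 -2.9 -4.8] w 0.0136 gf 12.0
```

Run:
```python
from h import *
manip.release(); p=np.array(telemetry.get_state()['ee_pos']); manip.move_linear(p+[0,0,.05]); manip.grab(10)
manip.move_pose(W(-40,-52,165),O(0)); st()
manip.move_linear(W(-40,-52,102),speed=.12); s=st('in')
if abs(s['wrist_force'][2])>8: raise SystemExit
manip.move_linear(W(-140,-52,102),speed=.1); st()
for x in (-150,-158,-162,-165,-168,-171):
    manip.move_linear(W(x,-52,102),speed=.05); s=st(x)
    if np.linalg.norm(s['wrist_force'])>14: break
manip.move_linear(W(L(s['ee_pos'])[0]+8,-52,102),speed=.06); manip.move_linear(W(L(s['ee_pos'])[0]+8,-52,190),speed=.15); st()
m=cams.camera_model('wrist'); im,d=cams.grab_frame('wrist'); cv2.imwrite('pics/w3.png',im[:,:,::-1])
for n,z,l in (('dial_grip',.110,(-84,-45)),('tray_tab',.130,(-174,-52)),('index_mark',.075,(-84,-45))):
    for q in finder.pinpoint('wrist',n)[:2]: print(n,round(q['score'],2),np.round(q['xy']),L(at_z('wrist',q['xy'],z,m))[:2]-l)
```

```text
t 32.03 L [-40.5 -50.7 164.9] F [-0.1 -0.2  0.9] w 0.0005 gf 0.0
in t 32.71 L [-39.5 -51.6 102.7] F [ 0.1 -1.   0.9] w 0.0006 gf 0.0
 t 33.86 L [-140.3  -51.7  101.7] F [-0.9 -0.5  0.3] w 0.0003 gf 0.0
-150 t 34.21 L [-150.8  -51.8  101.8] F [-0.7  0.6 -0.7] w 0.0003 gf 0.0
-158 t 34.52 L [-158.8  -51.9  102. ] F [0.1 0.8 0.2] w 0.0004 gf 0.0
-162 t 34.77 L [-160.6  -52.1  102.1] F [ 5.4  0.3 -2.4] w 0.0004 gf 2.6
-165 t 35.02 L [-160.7  -52.2  102.2] F [11.1  2.8 -7.6] w 0.0004 gf 5.6
-168 t 35.27 L [-160.8  -52.2  102.3] F [ 17.9   4.2 -11. ] w 0.0005 gf 8.7
 t 36.4 L [-153.5  -51.7  189.3] F [ 0.  -0.3 -0.1] w 0.0007 gf 0.0
dial_grip 0.7 [250. 121.] [ 0.2631 -0.5054]
tray_tab 0.94 [259. 229.] [-1.7516 -0.8574]
index_mark 0.94 [280.  98.] [ 20.6963 -28.2405]
```

View pics/w3.png

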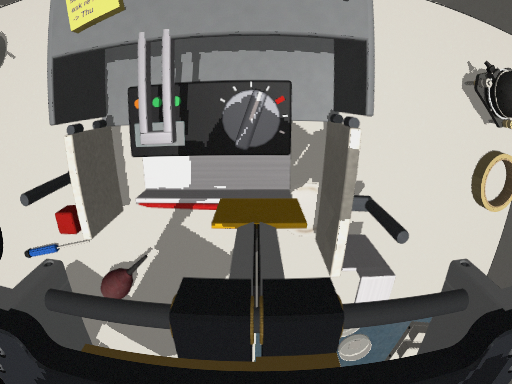

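```bash
python3 -c "
import cv2
a=cv2.imread('pics/w3.png')[75:165,205:300];cv2.imwrite('pics/w3c.png',cv2.resize(a,None,fx=6,fy=6,interpolation=cv2.INTER_CUBIC))"
```

```text
(no output)
```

View pics/w3c.png

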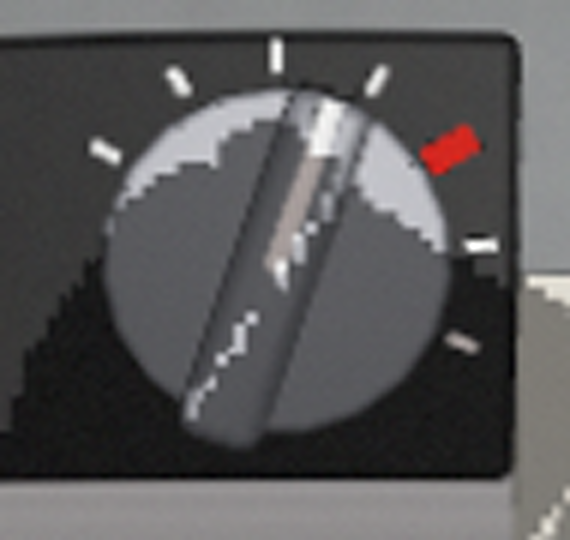

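Run:
```python
from h import *
m=cams.camera_model('wrist')
a=L(at_z('wrist',(250.8,119.2),.11,m)); b=L(at_z('wrist',(259.7,92.5),.11,m)); v=b-a
psi=np.arctan2(v[1],v[0]); print(a,b,psi)
p=(-84,-45.5)
manip.release(); manip.move_pose(W(*p,170),O(psi)); st()
manip.move_linear(W(*p,89),speed=.12); st('down')
manip.grab(20); st('grab')
n=4
for y in np.linspace(psi,-1.0,n+1)[1:]:
    manip.move_linear(W(*p,89),O(y),speed=.05); s=st(round(y,2))
print(s['moment'])
manip.release(); st(); manip.move_linear(W(*p,200),speed=.15); 
manip.move_linear(W(-155,-52,200),O(0),speed=.15); st()
m=cams.camera_model('wrist'); im,d=cams.grab_frame('wrist'); cv2.imwrite('pics/w4.png',im[:,:,::-1])
xy={}
for n,z in (('dial_grip',.110),('index_mark',.075)):
    q=finder.pinpoint('wrist',n)[0]; xy[n]=q['xy']; print(n,q['score'],q['xy'],L(at_z('wrist',q['xy'],z,m)))
c=np.round(xy['dial_grip']).astype(int)
cv2.imwrite('pics/w4c.png',cv2.resize(im[max(c[1]-50,0):c[1]+50,c[0]-50:c[0]+50,::-1],None,fx=5,fy=5,interpolation=cv2.INTER_CUBIC)); print(c)
```

```text
[-81.885 -45.668 110.   ] [-58.7388 -53.295  110.    ] -0.31831210625290374
 t 38.52 L [-84.6 -45.3 169.5] F [-0.6 -0.2  1. ] w 0.0943 gf 0.0
down t 39.34 L [-83.7 -45.9  89.9] F [ 0.2 -0.5  0.4] w 0.0942 gf 0.0
grab t 40.55 L [-84.1 -45.9  89. ] F [-0.4 -1.4 -0.6] w 0.0131 gf 20.0
-0.49 t 40.87 L [-84.  -45.7  89. ] F [ 0.3 -1.1 -0.9] w 0.0129 gf 20.0
-0.66 t 41.18 L [-83.9 -45.5  89. ] F [-0.5 -1.  -0.9] w 0.0126 gf 20.0
-0.83 t 41.5 L [-83.8 -45.4  89. ] F [ 0.9  0.  -0.8] w 0.013 gf 20.0
-1.0 t 41.82 L [-83.7 -45.3  89. ] F [ 0.7  0.3 -0.9] w 0.0129 gf 20.0
[ 0.0853 -0.1223 -0.1015]
 t 43.11 L [-84.  -45.5  89. ] F [-0.7  0.2 -0.9] w 0.0942 gf 0.0
 t 45.15 L [-155.   -51.9  199.6] F [-0.7 -0.1  0.2] w 0.0938 gf 0.0
dial_grip 0.88 [251.9, 117.6] [-82.4534 -46.8776 110.    ]
index_mark 0.77 [276.6, 98.0] [-64.0064 -71.2315  75.    ]
[252 118]
```

View pics/w4c.png

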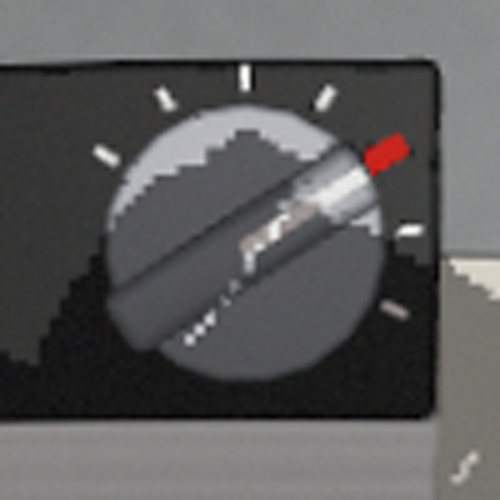

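View pics/w4.png

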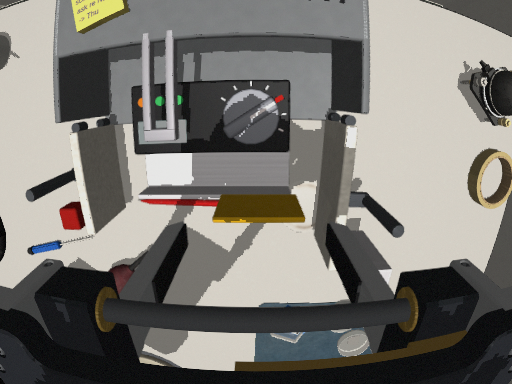

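Run:
```python
from h import *
a=L(at_z('wrist',(251.6,119.6),.11)); b=L(at_z('wrist',(275,103.6),.11)); v=b-a; print(np.arctan2(v[1],v[0]))
print(hand_in())
```

```text
-0.9621258524596344
the job is handed in; nothing more can be done
None
```

The job is handed in after about 45 s: both leaves stand open at about 1.55 rad, the bolt and tray are at their stops, and the dial reads about 0.96–1.0 rad against the red mark at 1.0. The judge returned no verdict.

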